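# Eject a dry-block insert with its lever and set it in the tray

### The job

In the aluminium dry-block station, slide the keeper bar fully open, press down the ejector lever of the pocket that holds the insert with four small wells so that the insert rises, then lift it out and set it down (not drop it) upright on the floor of the steel tray. Finish by sliding the keeper bar fully home again. The insert with one large well must stay seated, and the small glass beaker must stay where it stands.

Things in the scene. Friction and masses are not known exactly. Their poses are not given: they have to be found in the camera images.
- station: Aluminium block fixed to the bench, 90 (x) x 170 (y) x 65 (z) mm; origin at the centre of its underside, on the bench. Its -x face carries two ejector levers, its rear top edge (+x) the keeper bar. Two square pockets 42 x 42 mm, 46 mm deep, open at the top, are centred at x = 0, y = +45 and y = -45 mm. In each sits an insert, its top 1 mm below the block's top; either insert may be in either pocket.
- pocket_left (a point): Centre of the mouth of the pocket at the station's +y side, at the block's top (65 mm up). Axes as the station's.
- pocket_right (a point): Centre of the mouth of the pocket at the station's -y side, likewise.
- lever_left_pad (a point): Centre of the top of the black thumb pad (24 x 26 mm, ribbed) of the ejector lever that serves the left (+y) pocket. The lever pokes out from the station's -x face; its pad lies 106 mm to -x of the pocket's centre, 58 mm above the bench at rest and 31 mm when fully pressed.
- lever_right_pad (a point): The same for the right (-y) pocket.
- lever_left (a joint): Angle of the left lever, rad: 0 at rest (tilted up), 0.5 fully pressed (stop). The pad goes straight down by 27 mm and needs about 5 to 9 N; friction holds the lever where it is left. It raises the insert in its pocket by 42 mm per rad after 1 mm of play: 21 mm at the stop, so that the insert then stands 20 mm proud of the block and stays there, free to be grasped and lifted.
- lever_right (a joint): The same for the right lever.
- keeper_knob (a point): Centre of the black round knob (16 mm across, 20 mm tall, its top 101 mm above the bench) that stands on the keeper bar. The bar is steel, 12 x 116 mm, and lies along y on the block's rear top edge, 36 mm to +x of the pockets' line, its top 8 mm above the block's.
- keeper (a joint): Travel of the keeper bar along the station's +y, m: 0 home (a tongue lies over each insert's rear edge and blocks it from rising), 0.040 fully open (stop; both inserts free). About 2 N of friction; it stays where it is left. Push the knob from its side.
- four_well_mid (a point): Centre (half-way up) of the loose aluminium insert with four small wells (11 mm each) in its top: 40 x 40 mm, 45 mm tall, about 0.15 kg; its axes are the station's within a few hundredths of a radian, z up. Once risen it can be grasped across its y faces; behind it (+x) lie the keeper's tongues and bar.
- one_well_mid (a point): Centre (half-way up) of the other loose insert, of the same outer size, with a single large well (28 mm) in its top.
- tray: Square steel tray fixed to the bench, 100 x 100 mm outside, walls 3 mm thick and 14 mm high, floor 3 mm above the bench; origin at the centre of its underside.
- beaker_mid (a point): Centre of a small glass beaker (52 mm across, 58 mm tall), a loose bystander.
There are look-alikes about, which are no part of the job. Of the things that look like the tray, the larger one is meant.

How it is judged:
By the outcome, as a careful person would: the job done as asked, in the order asked, and still so for the second after the job is handed in, with the robot touching nothing.
It also fails if it takes over 58 s, if anything falls off the work surface, if the arm or the gripper's body presses on something with over 40 N, if the wrist force passes 120 N, or if a joint passes its speed limit or range.

### The arm

A 7-joint arm with a two-finger parallel gripper is mounted at the origin on a cart in front of the work surface, level with it; the furniture and walls round the work are solid. World frame = base frame: x ahead of the robot, y to its left, z up, the work surface at z = 0. Lengths are in m, angles in rad, forces in N, time in s.
With the tool pointing down it reaches from about 0.35 to 0.9 m from the base axis. Payload 19.9 kg.
Tool frame: the origin (TCP) lies where the fingers leave the gripper's body, on its centre line; the fingertips stand 97 mm ahead of it and the grasp point (between the pads) lies 78 mm ahead of it (r.finger_overhang is the z of the fingertips in the tool frame, in m); z points along the fingers, y is the line along which they close (so a half turn about z gives the same grasp; the last joint's range is limited). The gripper opens to 94 mm and grips with 3 to 60 N. Pads are 16 mm wide; open, the fingers measure 119 mm over their backs; the gripper's body (75 mm by 177 mm) begins 78 mm behind the grasp point.
Start: joints at [1.097, 0.417, -0.01, 1.614, 0.005, 1.111, -0.053], TCP at [0.262, -0.568, 0.303] pointing down, gripper open.
Joint ranges: [-2.81, 2.81], [-0.39, 2.02], [-1.27, 1.25], [0.06, 2.57], [-1.19, 4.33], [0.19, 2], [-2.82, 2.82]. Speed limits (rad/s): [1.89, 1.89, 2.39, 2.39, 3.01, 3.01, 3.01].

### API

Orientations are given as a unit quaternion [w, x, y, z].
In Python, from cell import r, hand, solve_ik, vision, order gives the robot as it stands. Calls block until the motion is done:
- r.move_ptp(position, orientation): joint-space move of the TCP to a pose.
- r.line_to(position, frame=None, feed=0.15): straight line of the TCP; frame=None keeps the orientation; feed is the mean speed in m/s.
- r.movej(angles): joint-space move.
- hand.grip(opening): opening from 0.0 (shut) to 1.0 (fully open); the grip force is fixed at half the most; returns when the fingers have stopped.
- r.sleep(seconds).
- solve_ik(position, orientation): joint angles nearest the present ones, or None.
- r.get_state(): the state.
- vision.get_image(name): name is "side" or "top" or "wrist"; returns a dict with "frame" (400x640x3 uint8, red, green, blue), "fx", "fy", "cx", "cy" (pixels), "k1" (the pictures are not rectified: a ray, as slopes to the right and down, at radius r is drawn at 1 + k1 r^2 times it, then the intrinsics apply), "xyz" and "rotation" of the camera in the world; the wrist camera has in their place "tool_from_camera" (4x4, takes a point from camera to tool coordinates, whose origin is the TCP and whose axes are the flange's). Camera axes: x right, y up, looking along -z (the intrinsics and any distortion apply to the point x, -y, -z); pixel columns grow to the right and rows downward; lengths in m; the calibration is good to about 2 mm. A picture is of the moment at which its call begins: read the wrist's pose just before it. There is no depth.
A pose or a line that the arm cannot do raises r.Unreachable and nothing moves.
- order.job_done(): hands the job in; it is judged then, once.
The state is a dict: "clock": time; "q": joint angles; "qd": joint speeds; "tau": joint torques, N m; "position": TCP position; "ee_rot": TCP orientation; "contact_force": force on the tool from outside, world axes, zero at the start; "wrist_torque": the same for the moment, N m; "finger_gap": opening from 0.0 (shut) to 1.0 (fully open); "finger_force": force on a finger pad.
Only numpy, scipy, OpenCV 4.12 (cv2) and the standard library are available. Lean on these libraries where they do the work, as an engineer would, in place of code of your own. Each camera call takes 0.05 s, during which the arm holds its last target. There are 200 camera calls.

## Working session

There is one attempt and no reset: what is moved stays moved. The work goes in short steps, each a Python script; the robot and the scene stay as the last script left them, time stands still between calls to the robot, and variables do not carry over. Pictures are saved under pics/ and viewed, at most 10 in all, crops included, and the job is handed in when it is done.

```bash
ls; mkdir -p pics
python3 - <<'E'
from cell import r,hand,vision
import cv2
for n in("top","side"):
    im=vision.get_image(n); cv2.imwrite(f"pics/{n}1.png",im["frame"][:,:,::-1])
    print(n,{k:v for k,v in im.items() if k!="frame"})
im=vision.get_image("wrist");print(im["tool_from_camera"],im["fx"],im["k1"])
s=r.get_state();print(s["clock"],s["position"],s["ee_rot"],r.finger_overhang)
E
```

```text
pics
top {'fx': 471.83646437066204, 'fy': 471.83646437066204, 'cx': 316.1786189826059, 'cy': 202.43862238339173, 'k1': -0.09232780536422265, 'xyz': array([ 0.44748607, -0.16248613,  0.91580935]), 'rotation': array([ 0.70661636,  0.03095618, -0.03885291, -0.7058509 ])}
side {'fx': 490.64011769839516, 'fy': 490.64011769839516, 'cx': 325.30085377934165, 'cy': 205.97516532138127, 'k1': 0.03295941601384553, 'xyz': array([0.19754892, 0.38232567, 0.67728213]), 'rotation': array([-0.26775317, -0.11272722,  0.37771904,  0.87916389])}
[[-5.75273471e-05  9.65434690e-01  2.60645078e-01  7.49996534e-02]
 [ 9.99999797e-01  2.20782096e-04 -5.97070009e-04 -2.59304137e-04]
 [-6.33977865e-04  2.60644990e-01 -9.65434507e-01 -8.21397189e-02]
 [ 0.00000000e+00  0.00000000e+00  0.00000000e+00  1.00000000e+00]] 348.30407845363055 0.013392278064306378
0.15 [ 0.26149031 -0.56745375  0.30215576] [-4.73295233e-04  9.76781834e-01  2.14235868e-01 -1.32665995e-04] 0.0972
```

View pics/top1.png

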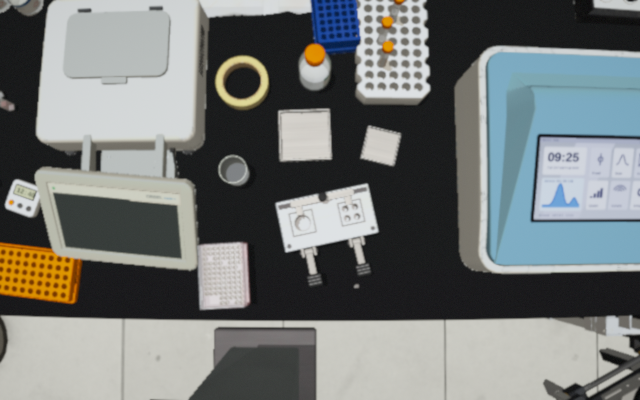

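View pics/side1.png

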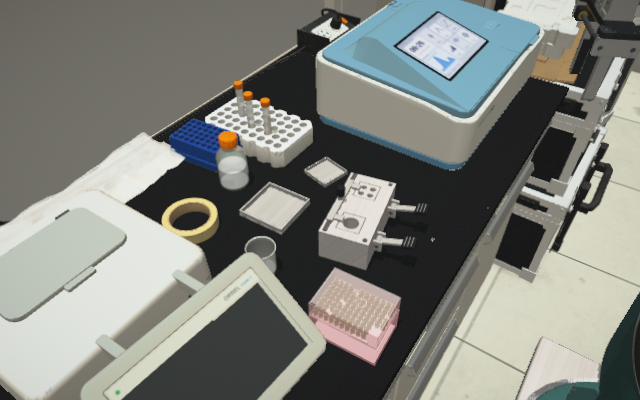

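Top view:
- Station at about (327,218). The four-well insert is in the right pocket (351,211) and the one-well insert in the left (303,222).
- Right lever pad (363,268), left pad (315,280), knob (323,197).
- Trays: the large one at (305,135) is the target; the small one at (381,146) is a decoy.
- Beaker at (233,170). The pink rack (223,275) and tape ring (242,82) are not part of the job.

Next is one close crop, after bringing the wrist camera over the station.

```bash
cat > h.py <<'E'
import numpy as np, cv2
from scipy.spatial.transform import Rotation as R
from scipy.optimize import least_squares
from cell import r,hand,solve_ik,vision,order
def rot(q): return R.from_quat(np.asarray(q)[[1,2,3,0]])
def down(yaw):  # tool z down; tool y at yaw+90deg (mod 180) : tool x along world direction yaw
    q=(R.from_euler('z',yaw)*R.from_euler('x',np.pi)).as_quat(); return q[[3,0,1,2]]
def shot(n,fn=None):
    s=r.get_state(); im=vision.get_image(n)
    if n=="wrist":
        T=np.array(im["tool_from_camera"]); Rt=rot(s["ee_rot"])
        c=dict(p=s["position"]+Rt.apply(T[:3,3]),M=Rt.as_matrix()@T[:3,:3])
    else: c=dict(p=im["xyz"],M=rot(im["rotation"]).as_matrix())
    c.update({k:im[k] for k in("fx","fy","cx","cy","k1")}); c["img"]=im["frame"][:,:,::-1].copy()
    if fn: cv2.imwrite(fn,c["img"]); np.save(fn[:-4]+".npy",c,allow_pickle=True)
    return c
def load(fn): return np.load(fn,allow_pickle=True).item()
def proj(c,P):
    v=(np.atleast_2d(P)-c["p"])@c["M"]; a=v[:,0]/-v[:,2]; b=-v[:,1]/-v[:,2]; f=1+c["k1"]*(a*a+b*b)
    return np.c_[c["cx"]+c["fx"]*a*f,c["cy"]+c["fy"]*b*f]
def back(c,uv,z):  # pixel -> world point at height z
    f=lambda xy: proj(c,[xy[0],xy[1],z])[0]-uv
    return np.r_[least_squares(f,[0.5,-0.2],x_scale=.01).x,z]
def fit(c,S,uv,x0):  # station-frame points + pixels -> x,y,yaw
    w=lambda t: np.c_[R.from_euler('z',t[2]).apply(S)+[t[0],t[1],0]]
    s=least_squares(lambda t:(proj(c,w(t))-uv).ravel(),x0); return s.x,s.fun.reshape(-1,2)
E
python3 - <<'E'
from h import *
c=shot("top","pics/top2.png")
S=np.array([[0,-45,65],[0,45,65],[-106,-45,58],[-106,45,58]])/1e3
uv=np.array([[351,211],[302,222],[363,268],[315,280]])
t,e=fit(c,S,uv,[.5,-.2,0]);print(t,e.round(1).tolist())
for n,p,z in(("tray",(305,135),.008),("small",(381,146),.008),("beaker",(233,170),.03),("knob",(323,197),.1)):print(n,back(c,p,z))
print(cv2.imwrite("pics/crop.png",cv2.resize(c["img"][95:295,215:415],None,fx=3,fy=3,interpolation=cv2.INTER_CUBIC)))
# hover the wrist camera over the station
Rz=R.from_euler('z',t[2])
for yaw in(t[2],t[2]+np.pi):
    pos=Rz.apply([-.16 if yaw==t[2] else .1,0,.36])+[t[0],t[1],0]
    print(yaw,pos,solve_ik(pos,down(yaw)))
print(r.get_state()["q"])
E
```

```text
[ 0.50620967 -0.19037736  0.22253855] [[-0.4, 0.1], [0.0, 0.0], [0.5, 0.4], [-0.1, -0.5]]
tray [ 0.67055487 -0.15057911  0.008     ]
small [ 0.64915555 -0.29999678  0.008     ]
beaker [ 0.59701516 -0.01410367  0.03      ]
knob [ 0.53785984 -0.18345117  0.1       ]
True
0.22253854827516606 [ 0.35015522 -0.22569036  0.36      ] [ 0.67681881 -0.01945219 -0.17516123  2.0165154  -0.0037233   1.14423447
 -0.84502724]
3.364131201864959 [ 0.6037437  -0.16830673  0.36      ] [ 0.72866086  0.45820487 -0.70292491  1.52268424  0.30382159  1.27242762
  1.78028306]
[ 1.09749284  0.4177349  -0.01035389  1.61392453  0.00465592  1.11069711
 -0.05298302]
```

View pics/crop.png

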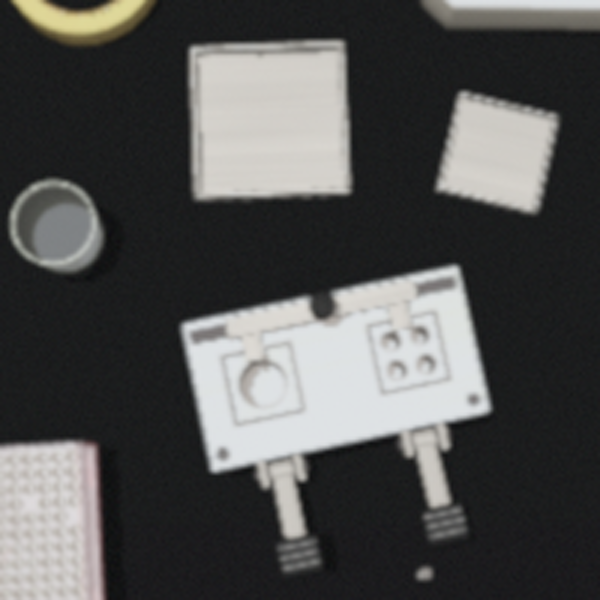

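The crop confirms it: four-well insert in the right pocket (crop 410,352), its lever pad at (445,523), knob at (322,305), and the large tray at (270,120). The station fit agrees to within 0.5 px. Next I take a wrist view from above to refine it.

Run:
```python
from h import *
t=[.5062,-.1904,.2225]
print(r.get_state()["clock"])
pos=R.from_euler('z',t[2]).apply([.04,0,.28])+[t[0],t[1],0]
r.move_ptp(pos,down(t[2]))
s=r.get_state();print(s["clock"],pos,s["position"],s["ee_rot"],down(t[2]),s["contact_force"])
c=shot("wrist","pics/w1.png")
S=np.array([[0,-45,65],[0,45,65],[-106,-45,58],[-106,45,58],[36,0,101]])/1e3
print(proj(c,R.from_euler('z',t[2]).apply(S)+[t[0],t[1],0]).round())
```

```text
0.2
1.95 [ 0.54521395 -0.18157325  0.28      ] [ 0.54491672 -0.18268252  0.27998592] [ 1.63683569e-04  9.93889938e-01  1.10375520e-01 -9.72234534e-05] [6.08538077e-17 9.93818099e-01 1.11020660e-01 6.79805479e-18] [-0.32354106 -0.28509966  0.22156194]
[[367. 235.]
 [268. 236.]
 [363. 332.]
 [273. 332.]
 [317. 209.]]
```

View pics/w1.png

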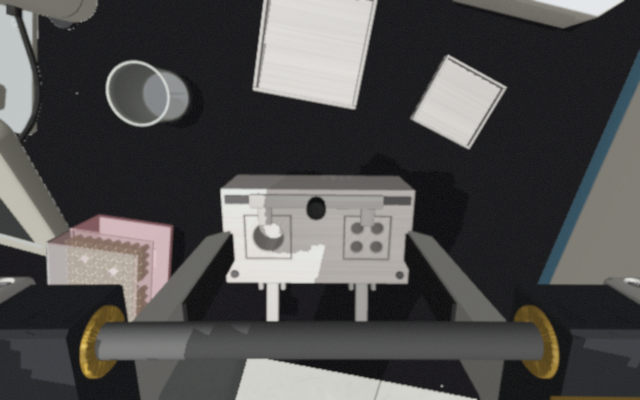

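Wrist view:
- Right pocket outline is centred at (367.5,237.5) with the four wells; left pocket at (268,237).
- Knob at (316,208), front block corners at (226,283) and (409,283). The large tray's near corners are at (254,91) and (356,108).
- The prediction matches to about 2 px. I refine the pose, then open the keeper by straddling the knob.

```bash
cat >> h.py <<'E'
try: t=np.load("t.npy")
except Exception: t=None
def W(p): return R.from_euler('z',t[2]).apply(p)+[t[0],t[1],0]   # station -> world
def ey(): return R.from_euler('z',t[2]).apply([0,1,0])
def tip(p,feed=.15): r.line_to(W(np.add(p,[0,0,r.finger_overhang])),down(t[2]),feed)  # fingertips to station point
def push(a,b,step,lim,axis):   # step from a to b until resisting force exceeds lim
    a,b=np.array(a,float),np.array(b,float); n=int(np.ceil(np.linalg.norm(b-a)/step))
    f0=r.get_state()["contact_force"]; log=[]
    for i in range(1,n+1):
        tip(a+(b-a)*i/n,.08); s=r.get_state(); f=float((s["contact_force"]-f0)@axis); log.append(round(f,1))
        if abs(f)>lim: break
    print(i,n,log); return a+(b-a)*i/n
E
python3 - <<'E'
import h; from h import *
c=load("pics/w1.npy")
S=np.array([[0,-45,65],[0,45,65],[36,0,101],[-45,85,65],[-45,-85,65]])/1e3
x,e=fit(c,S,np.array([[367.5,237.5],[268,237],[316,208],[226,283],[409,283]]),[.5062,-.1904,.2225]);print(x,e.round(1).tolist())
x=(x+[.5062,-.1904,.2225])/2 if np.abs(x-[.5062,-.1904,.2225])[:2].max()<.004 else x
h.t=x; np.save("t.npy",x); print(x)
for p in((254,91),(356,108)): print("tray near corner",back(c,p,.014))
hand.grip(.36); print(r.get_state()["finger_gap"])
tip([.036,0,.125],.3); tip([.036,0,.085],.12)
s=r.get_state();print(s["clock"],s["contact_force"])
tip([.036,.030,.085],.08)
end=push([.036,.030,.085],[.036,.056,.085],.002,9,ey()); print(end,r.get_state()["clock"])
c=shot("wrist","pics/w2.png"); shot("side","pics/s2.png")
u=proj(c,W([.036,.04,.101]))[0];print(u)
E
```

```text
[ 0.50478364 -0.19039578  0.22260778] [[-0.8, -0.7], [-0.2, -0.0], [1.0, 2.6], [1.2, -1.2], [-1.4, -1.5]]
[ 0.50549182 -0.19039789  0.22255389]
tray near corner [ 0.61701411 -0.10331632  0.014     ]
tray near corner [ 0.62320339 -0.20208543  0.014     ]
0.359200741784373
3.8583 [ 0.35092274 -0.28234963  0.52075218]
11 13 [-0.0, 0.2, 0.0, -0.4, 0.2, 0.7, 0.5, 1.4, 0.1, -5.3, -15.5]
[0.036 0.052 0.085] 7.1333
[337.65688253 257.46070968]
```

Run:
```python
from h import *
tip([.036,.043,.085],.1); tip([.036,.043,.125],.2)
hand.grip(0); tip([-.03,-.045,.15],.35)
c=shot("wrist"); s=shot("side")
print(proj(c,W([.036,.04,.101])),r.get_state()["clock"])
u=proj(s,W([0,0,.065]))[0].astype(int)
k=cv2.resize(s["img"][u[1]-65:u[1]+65,u[0]-80:u[0]+80],(640,520))
cv2.imwrite("pics/b.png",cv2.resize(np.hstack([cv2.resize(c["img"],(640,400)),cv2.resize(k,(492,400))]),(800,283)))
```

```text
[[184.01993354 118.82719434]] 9.075
```

View pics/b.png

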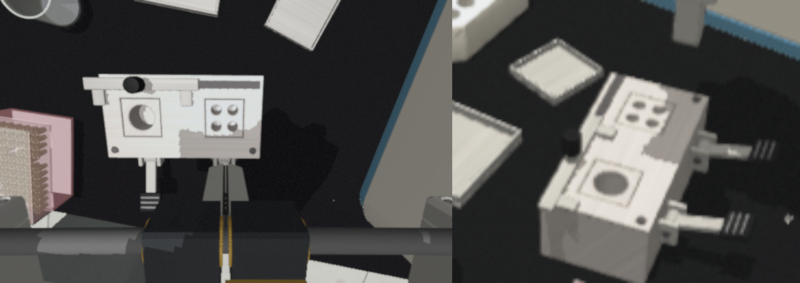

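The keeper is open: knob at the left end (133,84), tongues clear of both pockets, and a clear stop felt at the right distance. Next I press the right lever.

Run:
```python
from h import *
tip([-.106,-.045,.075],.3)
tip([-.106,-.045,.061],.15)
end=push([-.106,-.045,.061],[-.106,-.045,.027],.002,18,np.array([0,0,1.])); print(end,r.get_state()["clock"])
tip([-.106,-.045,.07],.25); hand.grip(.8); tip([0,-.045,.14],.35)
c=shot("wrist"); s=shot("side"); print(r.get_state()["clock"])
print(proj(c,W([0,-.045,.085])),proj(c,W([-.106,-.045,.031])))
u=proj(s,W([0,0,.065]))[0].astype(int)
k=cv2.resize(s["img"][u[1]-65:u[1]+65,u[0]-80:u[0]+80],(492,400))
cv2.imwrite("pics/b2.png",cv2.resize(np.hstack([c["img"],k]),(800,283)));cv2.imwrite("pics/w3.png",c["img"])
```

```text
15 17 [3.1, 4.2, 4.4, 3.8, 3.5, 3.4, 1.5, -0.0, 4.4, 5.0, 4.3, 5.9, 5.8, 7.3, 30.0]
[-0.106 -0.045  0.031] 13.5833
15.7167
[[319.19265763 215.64394755]] [[318.96655239 306.15638247]]
```

View pics/b2.png

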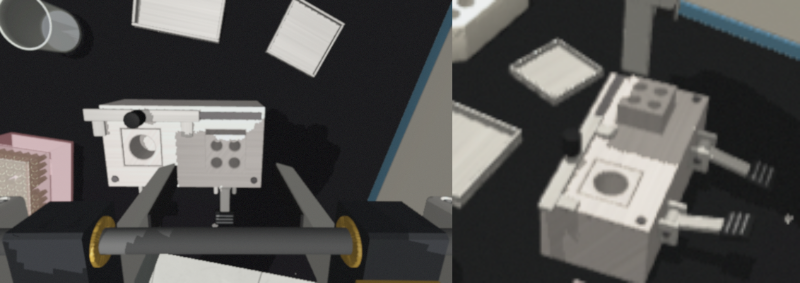

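The insert has risen fully, with its top at (225,152) in the composite where predicted; the left one is still seated. Next: grasp, lift and carry to the large tray (centre ≈ 0.670, -0.150 from both views).

Run:
```python
from h import *
hand.grip(.66); tip([0,-.045,.095],.2); tip([0,-.045,.069],.1)
print(r.get_state()["contact_force"]); hand.grip(.2)
s=r.get_state();print(s["clock"],s["finger_gap"]*94,s["finger_force"],s["contact_force"])
tip([0,-.045,.120],.12); tip([0,-.045,.155],.25)
s=r.get_state();print(s["finger_gap"]*94,s["finger_force"],s["contact_force"])
q=down(t[2]); T=np.array([.670,-.150]); oh=r.finger_overhang
r.line_to([*T,.155+oh],q,.25); r.line_to([*T,.06+oh],q,.25)
s=r.get_state();print(s["clock"],s["position"],s["finger_gap"]*94)
c=shot("wrist"); sd=shot("side")
u=proj(sd,[.65,-.15,.03])[0].astype(int)
k=cv2.resize(sd["img"][u[1]-65:u[1]+65,u[0]-80:u[0]+80],(492,400))
cv2.imwrite("pics/b3.png",cv2.resize(np.hstack([c["img"],k]),(800,283)))
```

```text
[-0.21082652 -0.40171155  0.27615512]
17.4167 39.669243245713304 29.94856048375368 [-0.24375849 -0.33596474  4.07954368]
39.66233472021305 29.955692924559116 [ 0.42091099 -0.45131692 -2.32544241]
19.675 [ 0.67003041 -0.15072419  0.15837261] 39.6891911633714
```

View pics/b3.png

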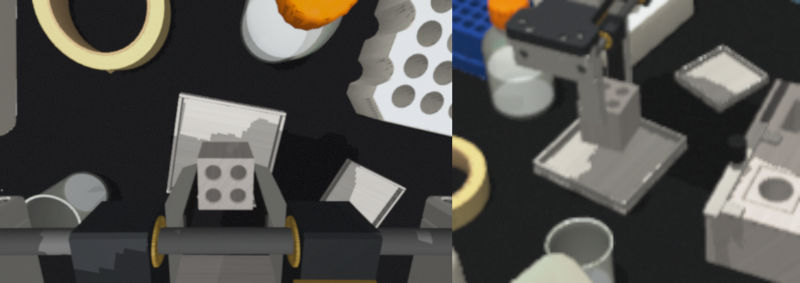

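The insert is held upright over the large tray and within its walls. I lower it to contact, release, rise, then push the keeper home.

Run:
```python
from h import *
oh=r.finger_overhang; q=down(t[2]); x,y=.670,-.150
r.line_to([x,y,.037+oh],q,.1); f0=r.get_state()["contact_force"][2]; L=[]
for z in np.arange(.036,.0285,-.001):
    r.line_to([x,y,z+oh],q,.05); f=r.get_state()["contact_force"][2]-f0; L.append(round(f,1))
    if f>3: break
print(z,L); r.sleep(.1); hand.grip(.62); r.sleep(.1)
print(r.get_state()["finger_gap"],r.get_state()["finger_force"])
r.line_to([x,y,.08+oh],q,.12); r.line_to([x,y,.15+oh],q,.3)
tip([.036,.04,.15],.3); hand.grip(.36); tip([.036,.04,.125],.25); tip([.036,.04,.085],.12)
tip([.036,.011,.085],.08)
end=push([.036,.011,.085],[.036,-.016,.085],.002,9,ey()); print(end,r.get_state()["clock"])
tip([.036,-.003,.085],.1); tip([.036,-.003,.125],.2); tip([-.02,-.0,.23],.3)
c=shot("wrist"); sd=shot("side"); print(r.get_state()["clock"],proj(c,W([.036,0,.101])))
cv2.imwrite("pics/b4.png",cv2.resize(np.vstack([c["img"][:250],cv2.resize(sd["img"][130:290,170:470],(640,341))]),(640,591)))
```

```text
0.031999999999999994 [np.float64(-0.1), np.float64(0.2), np.float64(-0.4), np.float64(0.2), np.float64(7.3)]
0.620439483261347 0.0
12 14 [-1.1, -0.8, 0.8, -0.2, -0.2, 0.1, -0.4, 0.7, -0.8, -1.5, 6.5, 14.9]
[ 0.036      -0.01214286  0.085     ] 28.4833
29.7333 [[318.42595032 127.24353527]]
```

View pics/b4.png

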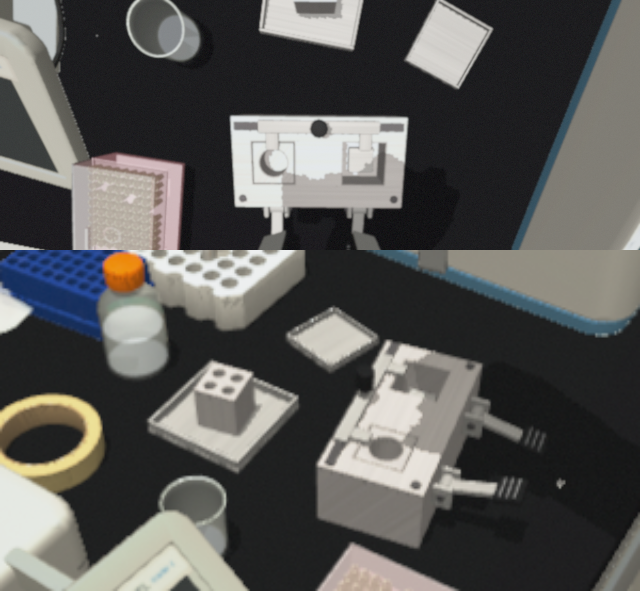

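The four-well insert stands upright in the large tray. The knob is home at (319,128), against a predicted (318,127), and the one-well insert is seated. The beaker hasn't moved and the arm is clear.

```bash
python3 -c "
from cell import order
print(order.job_done())"
```

```text
the job is handed in; nothing more can be done
None
```

The job is done and handed in at about 30 s on the robot's clock: the four-well insert stands upright in the large steel tray, the keeper bar is fully home, the one-well insert is still seated, and the beaker is where it stood.

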